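Kit out the drawer-front tray

ROBOT

A 6-joint arm with a two-finger parallel gripper is mounted at the origin on the work surface. World frame = base frame: x ahead of the robot, y to its left, z up, the work surface at z = 0. Lengths are in m, angles in rad, forces in N, time in s.
With the tool pointing down it reaches from about 0.425 to 1.125 m from the base axis. Payload 14.9 kg.
Tool frame: the origin (TCP) lies midway between the tips of the shut fingers; the grasp point (between the pads) lies 19 mm behind it; z points along the fingers, y is the line along which they close (so a half turn about z gives the same grasp; the last joint's range is limited). The gripper opens to 91 mm and grips with 3 to 60 N. Pads are 32 mm wide; open, the fingers measure 118 mm over their backs; the gripper's body (76 mm by 178 mm) begins 60 mm behind the grasp point.
Start: joints at [1.203, 0.379, 1.734, -0, 1.028, -0.033], TCP at [0.23, 0.661, 0.214] pointing down, gripper open.
Joint ranges: [-2.77, 2.77], [-0.74, 2.19], [0, 2.66], [-1.06, 4.2], [0.31, 2.87], [-3.08, 3.08]. Speed limits (rad/s): [1.89, 1.89, 2.39, 3.14, 3.14, 3.14].

INTERFACE

Orientations are given as a unit quaternion [x, y, z, w].
In Python, from workcell import * gives the robot as it stands.
- The arm moves only by the tool apply_moves, never from a script. Its argument "increments" is a list that holds one entry, the list of rows, each a list of 7 numbers: the opening, from -1 (shut) to 1 (fully open), then the shift along the tool's x, y, z in mm, then the turn, a rotation vector about the tool's x, y, z in degrees. In form: [[[jaw, dx, dy, dz, rx, ry, rz], ...]]. A call has 1 to 5 rows; each row is the pose to reach, as a shift and turn from the pose commanded when the call began, along the tool's axes at that moment; what a row does not reach only later rows make up. A row lasts 1/12 s, in which the tool goes at most 41.7 mm and 7.16 degrees, less where a joint would pass 70% of its speed; a pose out of reach is approached as far as the arm can. A call with a gripper value outside its range is refused whole. The fingers move at their own pace and stop on an object; "force" is the grip in N (left out, the last holds). Time passes only in rows, so rows that repeat a pose let the fingers close. It gives the time, the measured TCP pose, the force, the opening and the grip force at its end, in the units of the state.
- sense(): the state, without advancing time (a new reading comes with each control period).
- capture(name): name is "scene" or "top"; returns a dict with "color" (480x640x3 uint8, blue, green, red), "fx", "fy", "cx", "cy" (pixels), "R" (3x3) and "t" (3): a world point X has camera coordinates R X + t. Camera axes: x right, y down, z forward; pixel columns grow to the right and rows downward; lengths in m; the calibration is good to about 2 mm. A picture is of the moment at which its call begins. There is no depth.
- hand_in(): hands the job in; it is judged then, once.
The state is a dict: "time": time; "qpos": joint angles; "joint_vel": joint speeds; "joint_efforts": joint torques, N m; "eef_pos": TCP position; "tool_rot": TCP orientation; "ft_force": force on the tool from outside, world axes, zero at the start; "moment": the same for the moment, N m; "grip_width": finger opening in m; "gripper_force": force on a finger pad.
Only numpy, scipy, OpenCV 4.12 (cv2) and the standard library are available. Lean on these libraries where they do the work, as an engineer would, in place of code of your own. Each camera call takes 0.05 s, during which the arm holds its last target. There are 200 camera calls.

TASK

Put together the kit for the new drawer fronts in the grey divided tray: one of the two long bar handles in each of the two long lanes, standing on its feet, the round knob upright in the smaller well, and the top cup only of the nested stack upright in the larger well. Leave the two short handles, the square knob and the lower cup standing where they are.

Things in the scene. Friction and masses are not known exactly. Their poses are not given: they have to be found in the camera images.
- tray: grey open tray, 162 (x) x 194 mm (y), fixed, faces any way; floor and walls 6 mm thick, wall tops 20 mm above the bench. Origin: centre of underside, z up. Inside, (x, y) in mm: two lanes along x, 150 x 48, centred (0, -67) and (0, -13); two wells 74 wide in y: larger, 84 long in x, centred (-33, 54); smaller, 60 long, centred (45, 54).
- handle_a: black bar handle, long: level bar 128 mm long (along its x), 12 x 12 mm, from 24 to 36 mm above what it stands on, on two posts 96 mm apart with round 18 mm feet. Loose, 60 to 130 g. Origin: on the underside, midway between the feet; z up. The same as handle_b; either may go in either lane.
- handle_b: black bar handle, long: level bar 128 mm long (along its x), 12 x 12 mm, from 24 to 36 mm above what it stands on, on two posts 96 mm apart with round 18 mm feet. Loose, 60 to 130 g. Origin: on the underside, midway between the feet; z up. The same as handle_a.
- short_a: black bar handle, short (a look-alike, to be left): level bar 80 mm long (along its x), 12 x 12 mm, from 24 to 36 mm above what it stands on, on two posts 48 mm apart with round 18 mm feet. Loose, 60 to 130 g. Origin: on the underside, midway between the feet; z up.
- short_b: black bar handle, short (a look-alike, to be left): level bar 80 mm long (along its x), 12 x 12 mm, from 24 to 36 mm above what it stands on, on two posts 48 mm apart with round 18 mm feet. Loose, 60 to 130 g. Origin: on the underside, midway between the feet; z up.
- knob_round: black cabinet knob with a round head (36 mm across, from 14 to 28 mm above the surface) on a thin stem and a round 26 mm foot. Stands on its foot, loose, 35 to 70 g. Origin: centre of the underside, z up. 
- knob_square: black cabinet knob with a square head (36 x 36 mm along its x and y, from 14 to 28 mm above the surface) on a thin stem and a round 26 mm foot. Stands on its foot, loose, 35 to 70 g. Origin: centre of the underside, z up. A look-alike, to be left.
- cup_top: aluminium cup, the upper of two nested: round, open, 39 mm tall; upright collar 56 mm across from 17 to 39 mm above its underside, below it a body 40 to 45 mm across that drops loosely into the next cup. Origin: centre of underside, z up. Loose, 40 to 85 g. At first its underside is 22 mm above the bench and its collar rests on the lower cup's rim.
- cup_below: aluminium cup, the lower of two nested, standing on the bench: round, open, 39 mm tall; upright collar 56 mm across from 17 to 39 mm above its underside, below it a body 40 to 45 mm across that drops loosely into the next cup. Origin: centre of underside, z up. Loose, 60 g. To be left standing.
Not all that is in view belongs to the job. Leave any red look-alike of the short_b alone.

How it is judged:
By the outcome, as a careful person would: the job done as asked, in the order asked, and still so for the second after the job is handed in, with the robot touching nothing.
It also fails if it takes over 109 s, if anything falls off the work surface, if the arm or the gripper's body presses on something with over 40 N, if the wrist force passes 120 N, or if a joint passes its speed limit or range.

## Working session

There is one attempt and no reset: what is moved stays moved. The work goes in short steps, Python scripts to look and compute and a tool call to move; the robot and the scene stay as the last step left them, time stands still between calls to the robot, and variables do not carry over. Pictures are saved under pics/ and viewed, at most 14 in all, crops included, and the job is handed in when it is done.

Besides the shell and the picture viewer there is one more tool, called after ">>>" as name(argument=value, ...), one argument or row to a line, values as JSON. apply_moves: Moves the arm, as the interface text tells. Its arguments: {"type":"object","properties":{"increments":{"type":"array","items":{"type":"array","items":{"type":"array","items":{"type":"number"}}}},"force":{"type":"number"}},"required":["increments"]}

```bash
mkdir -p pics; python3 - <<'E'
from workcell import *
import cv2,numpy as np
s=sense();print(s['eef_pos'],s['tool_rot'],s['grip_width'],s['time'])
for n in("top","scene"):
    c=capture(n);cv2.imwrite(f"pics/{n}0.png",c["color"]);np.savez(f"{n}0.npz",**c)
    print(n,c['fx'],c['cx'],c['cy'],(-np.array(c['R']).T@c['t']).round(3),np.array(c['R']).round(3).tolist())
E
```

```text
[0.22988114 0.66075614 0.21328149] [ 1.66611060e-01  9.86022537e-01 -5.48771017e-04 -9.93114438e-05] 0.09136176290364173 0.0
top 584.5842838859263 326.1819741704741 241.77542380844554 [ 0.462 -0.011  1.277] [[0.006, -1.0, 0.007], [-0.993, -0.007, -0.121], [0.121, -0.006, -0.993]]
scene 457.43570344087965 323.3842427956517 232.43679938426362 [1.291 0.436 0.766] [[-0.541, 0.841, 0.018], [0.543, 0.366, -0.756], [-0.642, -0.399, -0.654]]
```

View pics/top0.png

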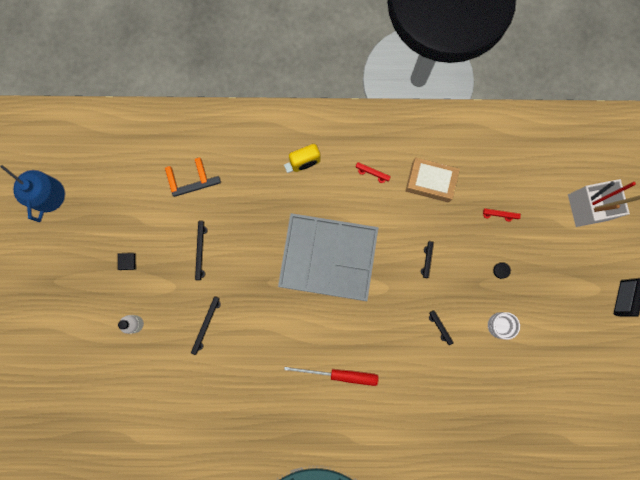

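View pics/scene0.png

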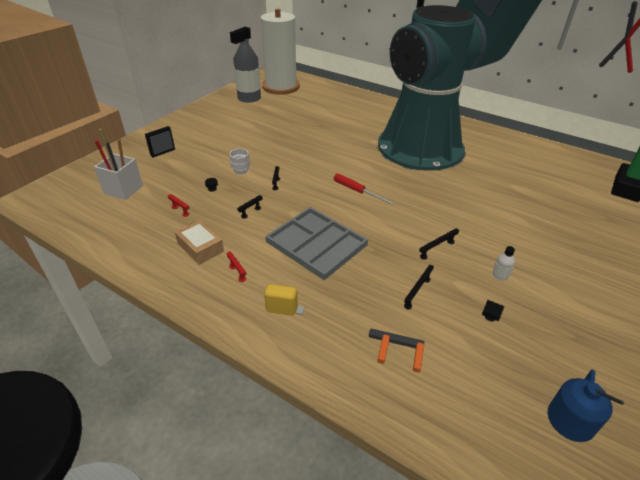

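The top view shows two long bars at (200,250) and (206,325), and two short ones at (428,259) and (441,328). The knobs are at (126,261), square, and (502,270), round. The cups are at (504,326) and the tray is at (329,257). The red handles and other items are distractors. I'll enlarge crops to confirm.

```bash
python3 - <<'E'
import cv2
im=cv2.imread("pics/top0.png")
def crop(x,y,w,h,k):
    c=cv2.resize(im[y:y+h,x:x+w],None,fx=k,fy=k,interpolation=cv2.INTER_CUBIC)
    return cv2.convertScaleAbs(c,alpha=1.3,beta=20)
cv2.imwrite("pics/cA.png",crop(110,210,130,150,4))
cv2.imwrite("pics/cB.png",crop(270,205,125,105,6))
cv2.imwrite("pics/cC.png",crop(415,230,125,115,5))
E
```

```text
(no output)
```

View pics/cA.png

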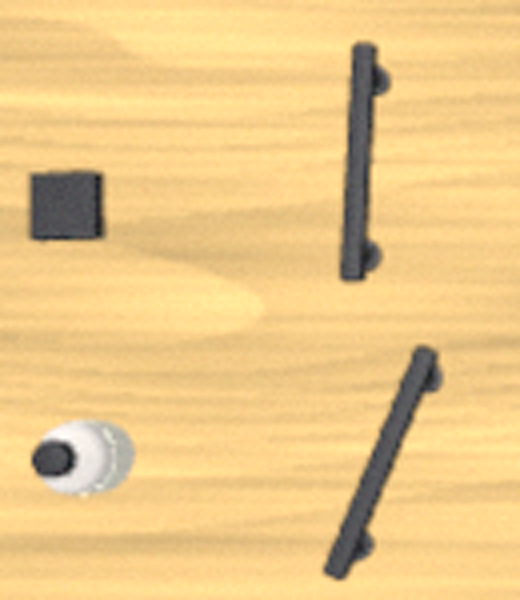

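View pics/cB.png

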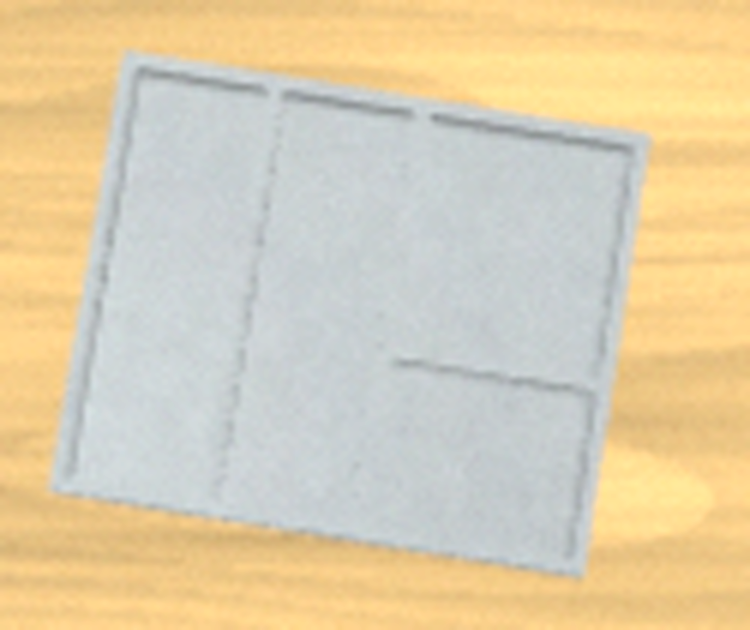

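View pics/cC.png

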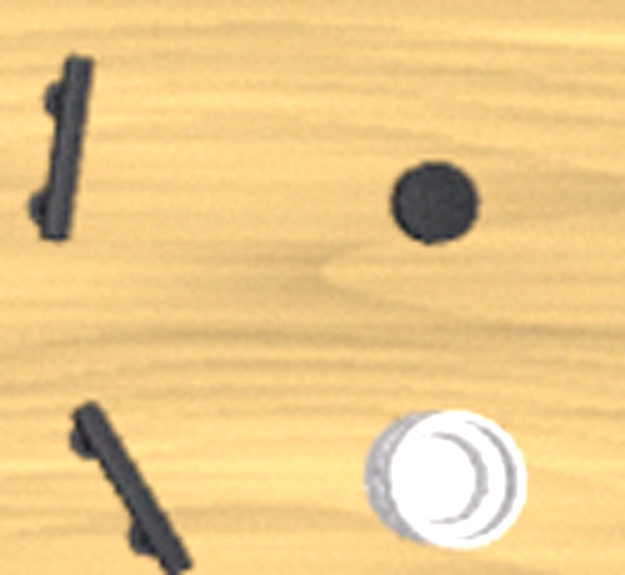

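Candidates confirmed in the crops:
- **Long handles:** crop A bar ends (363,46)-(352,277) and (424,350)-(337,575). Both black bars are about 60 px long, against 36 px for the short ones at full-image (428,259) and (441,328). The red ones are excluded.
- **Knob:** the round head is crop C (435,202). The one with the square head, at crop A (67,206), stays.
- **Cup rim:** centred on crop C (458,479).
- **Tray:** corners are crop B (124,52), (650,135), (583,577) and (52,490). The lanes are on the left, the larger well is upper right and the smaller well lower right.

```bash
cat > h.py <<'E'
import numpy as np, cv2
from scipy.spatial.transform import Rotation as Ro
def ray(npz,u,v,z):
    c=np.load(npz);R=c['R'];o=-R.T@c['t']
    d=R.T@np.array([(u-c['cx'])/c['fx'],(v-c['cy'])/c['fy'],1]);return (o+d*(z-o[2])/d[2])
def crop(p,x,y,k):return ((p[0]+.5)/k-.5+x,(p[1]+.5)/k-.5+y)
E
python3 - <<'E'
from h import *
T=lambda p,x,y,k,z:ray("top0.npz",*crop(p,x,y,k),z)[:2]
for n,a,b in(("A",(363,46),(352,277)),("B",(424,350),(337,575))):
    a,b=[T(q,110,210,4,.036) for q in(a,b)];d=a-b
    print(n,((a+b)/2).round(4),np.linalg.norm(d).round(4),np.degrees(np.arctan2(d[1],d[0])).round(1))
P=np.array([T(q,270,205,6,.02) for q in((124,52),(650,135),(583,577),(52,490))])
L=np.array([[-81,-97],[-81,97],[81,97],[81,-97]])/1000
# rigid fit
c=P.mean(0);H=L.T@(P-c);U,S,V=np.linalg.svd(H);R=V.T@U.T
print("tray",c.round(4),np.degrees(np.arctan2(R[1,0],R[0,0])).round(2),np.linalg.det(R),((L@R.T+c-P)*1000).round(1).tolist())
for n,p in(("lane-67",(0,-67)),("lane-13",(0,-13)),("large",(-33,54)),("small",(45,54))):print(n,(c+R@np.array(p)/1000).round(4))
print("knob",T((435,202),415,230,5,.028),"cup",T((458,479),415,230,5,.061))
def pr(n,X):
    c=np.load(n);q=c['R']@X+c['t'];return (q[:2]/q[2]*[c['fx'],c['fy']]+[c['cx'],c['cy']]).round(1)
for n,X in(("knob",[*T((435,202),415,230,5,.028),.028]),("cup",[*T((458,479),415,230,5,.061),.061]),("A",[*T((357.5,161.5),110,210,4,.036),.036])):print(n,pr("scene0.npz",np.array(X)))
s=Ro.from_quat([1.66611060e-01,9.86022537e-01,0,0]).as_matrix();print(s.round(3))
E
```

```text
A [0.5945 0.2526] 0.1239 -0.9
B [0.4356 0.2353] 0.1245 -19.7
tray [ 0.5835 -0.0234] 171.28 0.9999999999999993 [[0.6, 0.2], [0.3, -0.6], [-0.2, -0.7], [-0.6, 1.1]]
lane-67 [0.5936 0.0428]
lane-13 [ 0.5854 -0.0106]
large [ 0.6079 -0.0818]
small [ 0.5308 -0.07  ]
knob [ 0.55617191 -0.39522606] cup [ 0.43917959 -0.39112137]
knob [211.3 180.8]
cup [238.7 153.1]
A [419.3 281.1]
[[-0.944  0.329  0.   ]
 [ 0.329  0.944  0.   ]
 [ 0.     0.    -1.   ]]
```

```bash
cat >> h.py <<'E'
def plan(*wps):
    """waypoints (x,y,z mm, yaw deg of tool y): prints shift/turn from the previous pose, in tool axes"""
    from workcell import sense
    s=sense();R=Ro.from_quat(s['tool_rot']).as_matrix();p=np.array(s['eef_pos'])*1000
    print("now",p.round(1),"yaw",np.degrees(np.arctan2(R[1,1],R[0,1])).round(1),"t",s['time'],"w",round(s['grip_width'],4),s['gripper_force'],np.round(s['ft_force'],1))
    for x,y,z,w in wps:
        a=np.radians(w);Y=np.array([np.cos(a),np.sin(a),0]);Z=np.array([0,0,-1.]);G=np.c_[np.cross(Y,Z),Y,Z]
        q=np.array([x,y,z]);d=R.T@(q-p);r=np.degrees(Ro.from_matrix(R.T@G).as_rotvec())
        n=max(np.linalg.norm(d)/41.7,np.linalg.norm(r)/7.16);print(d.round(1),r.round(1),"rows %.1f"%n);p,R=q,G
E
python3 -c "
from h import *
plan((350,520,200,70.8),(475,385,180,70.8),(594.5,252.6,120,89.1),(594.5,252.6,16,89.1))"
```

```text
now [229.9 660.8 213.3] yaw 70.8 t 0.1 w 0.0909 0.0 [ 0.5  0.2 -0.5]
[-159.7  -93.5   13.4] [-0.1 -0.   0. ] rows 4.4
[-162.4  -86.4   20. ] [0. 0. 0.] rows 4.4
[-156.4  -85.7   60. ] [  0.    0.  -18.3] rows 4.5
[  0.   0. 104.] [0. 0. 0.] rows 2.5
```

>>> apply_moves(
  increments=[
    [[0.2,-160,-93.5,13.5,0,0,0],[0.2,-160,-93.5,13.5,0,0,0],[0.2,-160,-93.5,13.5,0,0,0],[0.2,-160,-93.5,13.5,0,0,0],[0.2,-160,-93.5,13.5,0,0,0]],
  ],
  force=20,
)

```text
time: 0.52
eef_pos: [0.3522, 0.5169, 0.1997]
tool_rot: [0.167, 0.986, -0.001, -0.0]
ft_force: [0.5, -0.4, -0.9]
grip_width: 0.0605
gripper_force: 0.0
```

>>> apply_moves(
  increments=[
    [[0.2,-162,-86.5,20,0,0,0],[0.2,-162,-86.5,20,0,0,0],[0.2,-162,-86.5,20,0,0,0],[0.2,-162,-86.5,20,0,0,0],[0.2,-162,-86.5,20,0,0,0]],
  ],
)

```text
time: 0.93
eef_pos: [0.477, 0.382, 0.1797]
tool_rot: [0.168, 0.986, -0.0, -0.0]
ft_force: [-0.1, 0.5, 0.2]
grip_width: 0.0549
gripper_force: 0.0
```

>>> apply_moves(
  increments=[
    [[0.2,-156.5,-85.5,60,0,0,-18.3],[0.2,-156.5,-85.5,60,0,0,-18.3],[0.2,-156.5,-85.5,60,0,0,-18.3],[0.2,-156.5,-85.5,60,0,0,-18.3],[0.2,-156.5,-85.5,60,0,0,-18.3]],
  ],
)

```text
time: 1.35
eef_pos: [0.5961, 0.2501, 0.1189]
tool_rot: [0.008, 1.0, -0.0, -0.001]
ft_force: [-0.1, 0.6, -0.2]
grip_width: 0.0549
gripper_force: 0.0
```

>>> apply_moves(
  increments=[
    [[0.2,0,0,0,0,0,0],[0.2,0,0,0,0,0,0]],
  ],
)

```text
time: 1.52
eef_pos: [0.5948, 0.252, 0.1196]
tool_rot: [0.009, 1.0, -0.0, -0.001]
ft_force: [-0.7, 0.3, 0.1]
grip_width: 0.0548
gripper_force: 0.0
```

```bash
python3 -c "
from h import *
plan((594.5,252.6,16,89.1),(594.5,252.6,100,89.1),(590,120,100,82),(585.4,-10.6,100,81.3),(585.4,-10.6,23,81.3))"
```

```text
now [594.8 252.  119.6] yaw 89.0 t 1.5167 w 0.0548 0.0 [-0.7  0.3  0.1]
[  0.2   0.6 103.6] [-0.  -0.1 -0.1] rows 2.5
[  0.   0. -84.] [0. 0. 0.] rows 2.0
[   2.4 -132.7    0. ] [0.  0.  7.1] rows 3.2
[ -13.6 -130.     0. ] [0.  0.  0.7] rows 3.1
[ 0.  0. 77.] [0. 0. 0.] rows 1.8
```

Settled. Descend, grip and lift.

>>> apply_moves(
  increments=[
    [[0.2,0,0.5,40,0,0,0],[0.2,0,0.5,75,0,0,0],[0.2,0,0.5,98,0,0,0],[0.2,0,0.5,103.5,0,0,0],[0.2,0,0.5,103.5,0,0,0]],
  ],
)

```text
time: 1.93
eef_pos: [0.5933, 0.2542, 0.0159]
tool_rot: [0.007, 1.0, -0.0, -0.001]
ft_force: [0.4, -0.4, -0.0]
grip_width: 0.0546
gripper_force: 0.0
```

>>> apply_moves(
  increments=[
    [[-1,0,0,0,0,0,0],[-1,0,0,0,0,0,0],[-1,0,0,0,0,0,0],[-1,0,0,0,0,0,0],[-1,0,0,0,0,0,0]],
  ],
  force=25,
)

```text
time: 2.35
eef_pos: [0.5952, 0.2538, 0.0179]
tool_rot: [0.008, 1.0, 0.0, 0.001]
ft_force: [0.1, -0.8, -0.6]
grip_width: 0.0241
gripper_force: 0.0
```

>>> apply_moves(
  increments=[
    [[-1,0,0,-20,0,0,0],[-1,0,0,-50,0,0,0],[-1,0,0,-84,0,0,0],[-1,0,0,-84,0,0,0]],
  ],
)

```text
time: 2.68
eef_pos: [0.5978, 0.2548, 0.1073]
tool_rot: [0.008, 1.0, 0.001, 0.004]
ft_force: [1.2, 0.3, -0.3]
grip_width: 0.0005
gripper_force: 0.0
```

The fingers close slower than I allowed (about 75 mm/s), so the lift came too early and they closed on nothing. I'll look at whether the handle moved.

```bash
python3 - <<'E'
from workcell import *
import cv2,numpy as np
for n in("top","scene"):
    c=capture(n);np.savez(f"{n}1.npz",**c);cv2.imwrite(f"pics/{n}1.png",c["color"])
a=cv2.imread("pics/top1.png")[200:360,110:310];b=cv2.imread("pics/scene1.png")[200:330,370:530]
cv2.imwrite("pics/m1.png",np.hstack([cv2.resize(a,(400,320)),cv2.resize(b,(394,320))]))
E
```

```text
(no output)
```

View pics/m1.png

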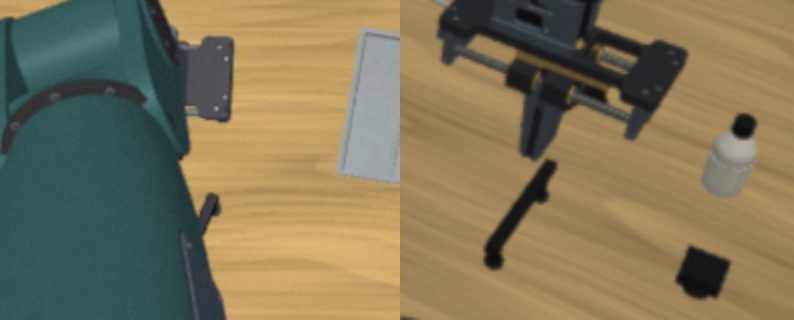

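Handle A still stands, with ends in the crop at (550,163) and (492,250). I'll check numerically whether it shifted.

```bash
python3 - <<'E'
from h import *
a=cv2.imread("pics/scene0.png")[274:312,398:436].astype(np.float32).mean(2);b=cv2.imread("pics/scene1.png")[274:312,398:436].astype(np.float32).mean(2)
print(cv2.phaseCorrelate(a,b,cv2.createHanningWindow((38,38),cv2.CV_32F)),np.abs(a-b).mean())
plan((594.5,252.6,80,89.1),(594.5,252.6,16,89.1))
E
```

```text
((0.06625488757918419, 0.022890212149636824), 0.9784095606207848) 5.1477375
now [595.7 254.  102.7] yaw 89.1 t 2.7833 w 0.0002 0.0 [ 0.5  0.9 -0.5]
[ 1.2 -1.4 22.7] [0.1 0.2 0. ] rows 0.5
[ 0.  0. 64.] [0. 0. 0.] rows 1.5
```

It hasn't moved. Reopen, go down again and allow enough time to close.

>>> apply_moves(
  increments=[
    [[-0.2,0,0,0,0,0,0],[-0.2,0,0,0,0,0,0],[-0.2,0,0,0,0,0,0],[-0.2,0,0,0,0,0,0],[-0.2,0,0,0,0,0,0]],
  ],
)

```text
time: 3.2
eef_pos: [0.5944, 0.2535, 0.1003]
tool_rot: [0.008, 1.0, -0.0, -0.0]
ft_force: [-0.2, 0.2, 0.3]
grip_width: 0.0312
gripper_force: 0.0
```

>>> apply_moves(
  increments=[
    [[-0.2,0,0,10,0,0,0],[-0.2,0,0,40,0,0,0],[-0.2,0,0,70,0,0,0],[-0.2,0,0,84,0,0,0],[-0.2,0,0,84,0,0,0]],
  ],
)

```text
time: 3.62
eef_pos: [0.5924, 0.2528, 0.0132]
tool_rot: [0.008, 1.0, -0.001, -0.003]
ft_force: [-0.4, -0.1, -0.6]
grip_width: 0.0365
gripper_force: 0.0
```

>>> apply_moves(
  increments=[
    [[-1,0,0,0,0,0,0],[-1,0,0,0,0,0,0],[-1,0,0,0,0,0,0],[-1,0,0,0,0,0,0],[-1,0,0,0,0,0,0]],
  ],
)

```text
time: 4.03
eef_pos: [0.5955, 0.2539, 0.0182]
tool_rot: [0.008, 1.0, 0.0, 0.001]
ft_force: [-0.9, -0.6, 7.7]
grip_width: 0.0117
gripper_force: 25.0
```

>>> apply_moves(
  increments=[
    [[-1,0,0,0,0,0,0],[-1,0,0,0,0,0,0],[-1,0,0,0,0,0,0]],
  ],
)

```text
time: 4.28
eef_pos: [0.5955, 0.2539, 0.0182]
tool_rot: [0.008, 1.0, 0.0, 0.001]
ft_force: [-0.3, -1.5, 8.2]
grip_width: 0.0121
gripper_force: 25.0
```

Gripped at 12 mm. Lift, carry and hover over lane (0,-13).

>>> apply_moves(
  increments=[
    [[-1,0,0,-20,0,0,0],[-1,0,0,-50,0,0,0],[-1,0,0,-84,0,0,0],[-1,0,0,-84,0,0,0]],
  ],
)

```text
time: 4.62
eef_pos: [0.5979, 0.2549, 0.1074]
tool_rot: [0.008, 1.0, 0.001, 0.004]
ft_force: [1.9, -0.2, 0.8]
grip_width: 0.0115
gripper_force: 25.0
```

>>> apply_moves(
  increments=[
    [[-1,2.5,-30,0,0,0,1.5],[-1,2.5,-65,0,0,0,3],[-1,2.5,-100,0,0,0,5],[-1,2.5,-132.5,0,0,0,7],[-1,2.5,-132.5,0,0,0,7]],
  ],
)

```text
time: 5.03
eef_pos: [0.5897, 0.1171, 0.101]
tool_rot: [0.071, 0.997, -0.0, -0.0]
ft_force: [-0.0, 0.3, -2.3]
grip_width: 0.0119
gripper_force: 25.0
```

>>> apply_moves(
  increments=[
    [[-1,-4,-35,0,0,0,0.7],[-1,-8,-70,0,0,0,0.7],[-1,-11,-105,0,0,0,0.7],[-1,-13.5,-130,0,0,0,0.7],[-1,-13.5,-130,0,0,0,0.7]],
  ],
)

```text
time: 5.45
eef_pos: [0.5856, -0.0128, 0.1011]
tool_rot: [0.076, 0.997, -0.0, 0.0]
ft_force: [-0.7, 1.1, -0.8]
grip_width: 0.0118
gripper_force: 25.0
```

>>> apply_moves(
  increments=[
    [[-1,0,0,0,0,0,0],[-1,0,0,0,0,0,0],[-1,0,0,0,0,0,0]],
  ],
)

```text
time: 5.7
eef_pos: [0.5858, -0.0084, 0.1009]
tool_rot: [0.074, 0.997, 0.0, 0.0]
ft_force: [-0.2, -0.4, -0.6]
grip_width: 0.0118
gripper_force: 25.0
```

```bash
python3 - <<'E'
from h import *
plan((585.4,-10.6,24,81.3))
from workcell import *
c=capture("scene");cv2.imwrite("pics/m2.png",cv2.resize(c["color"][130:330,230:470],None,fx=3,fy=3))
E
```

```text
now [585.8  -8.4 100.9] yaw 81.5 t 5.7 w 0.0118 24.99924749135971 [-0.2 -0.4 -0.6]
[ 0.1 -2.2 76.9] [0.  0.  0.2] rows 1.8
```

View pics/m2.png

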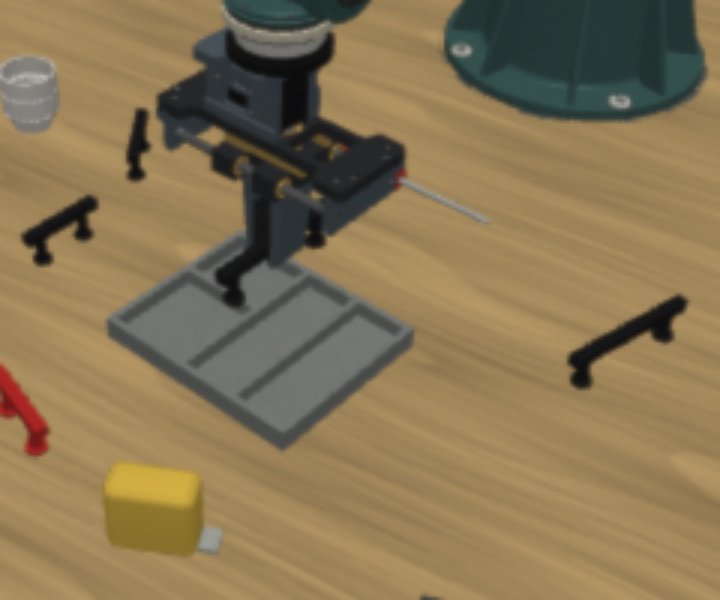

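The picture shows handle A held level, with its near foot at (233,298), hovering parallel to the middle lane. Lower it and release.

>>> apply_moves(
  increments=[
    [[-1,0,0,25,0,0,0],[-1,0,0,50,0,0,0],[-1,0,0,68,0,0,0],[-1,0,0,75,0,0,0],[-1,0,0,75,0,0,0]],
  ],
)

```text
time: 6.17
eef_pos: [0.5851, -0.0087, 0.0247]
tool_rot: [0.074, 0.997, -0.0, -0.001]
ft_force: [0.7, 1.3, -1.5]
grip_width: 0.0118
gripper_force: 25.0
```

>>> apply_moves(
  increments=[
    [[-1,0,0,0,0,0,0],[-1,0,0,0,0,0,0]],
  ],
)

```text
time: 6.33
eef_pos: [0.5862, -0.009, 0.0266]
tool_rot: [0.075, 0.997, 0.0, 0.0]
ft_force: [-0.8, -0.3, -0.6]
grip_width: 0.0118
gripper_force: 25.0
```

>>> apply_moves(
  increments=[
    [[-1,0,0,2,0,0,0],[-1,0,0,2,0,0,0],[-1,0,0,2,0,0,0]],
  ],
)

```text
time: 6.58
eef_pos: [0.5859, -0.0094, 0.0242]
tool_rot: [0.075, 0.997, -0.0, 0.0]
ft_force: [0.1, -0.4, -1.1]
grip_width: 0.0114
gripper_force: 25.0
```

>>> apply_moves(
  increments=[
    [[-0.2,0,0,0,0,0,0],[-0.2,0,0,0,0,0,0],[-0.2,0,0,0,0,0,0],[-0.2,0,0,0,0,0,0],[-0.2,0,0,0,0,0,0]],
  ],
)

```text
time: 7.0
eef_pos: [0.5858, -0.0094, 0.024]
tool_rot: [0.075, 0.997, -0.0, 0.0]
ft_force: [0.5, -0.2, 0.6]
grip_width: 0.0363
gripper_force: 0.0
```

>>> apply_moves(
  increments=[
    [[-0.2,0,0,-20,0,0,0],[-0.2,0,0,-55,0,0,0],[-0.2,0,0,-85,0,0,0],[-0.2,0,0,-85,0,0,0],[-0.2,0,0,-85,0,0,0]],
  ],
)

```text
time: 7.42
eef_pos: [0.5868, -0.0095, 0.1106]
tool_rot: [0.075, 0.997, 0.0, 0.002]
ft_force: [0.3, -0.7, -0.6]
grip_width: 0.0366
gripper_force: 0.0
```

```bash
python3 - <<'E'
from h import *
plan((510,115,110,76),(435.6,235.3,100,70.3),(435.6,235.3,16,70.3))
plan((435.6,235.3,100,70.3),(515,140,100,76),(593.6,42.8,100,81.3))
E
```

```text
now [586.8  -9.5 110.6] yaw 81.4 t 7.4167 w 0.0366 0.0 [ 0.3 -0.7 -0.6]
[ 94.5 111.6   0.4] [0.  0.2 5.4] rows 3.5
[101.3  98.7  10. ] [0.  0.  5.7] rows 3.4
[ 0.  0. 84.] [0. 0. 0.] rows 2.0
now [586.8  -9.5 110.6] yaw 81.4 t 7.4167 w 0.0366 0.0 [ 0.3 -0.7 -0.6]
[186.  219.5  10.1] [ 0.   0.2 11.1] rows 6.9
[-106.9  -63.     0. ] [ 0.   0.  -5.7] rows 3.0
[-99.8 -75.3   0. ] [ 0.   0.  -5.3] rows 3.0
```

>>> apply_moves(
  increments=[
    [[0,95,111.5,0,0,0,5.5],[0,95,111.5,0,0,0,5.5],[0,95,111.5,0,0,0,5.5],[0,95,111.5,0,0,0,5.5],[0,95,111.5,0,0,0,5.5]],
  ],
)

```text
time: 7.83
eef_pos: [0.5052, 0.1174, 0.1075]
tool_rot: [0.121, 0.993, -0.0, -0.002]
ft_force: [0.4, -0.7, -0.2]
grip_width: 0.0456
gripper_force: 0.0
```

>>> apply_moves(
  increments=[
    [[0,101.5,98.5,10,0,0,5.7],[0,101.5,98.5,10,0,0,5.7],[0,101.5,98.5,10,0,0,5.7],[0,101.5,98.5,10,0,0,5.7],[0,101.5,98.5,10,0,0,5.7]],
  ],
)

```text
time: 8.25
eef_pos: [0.4318, 0.2369, 0.0977]
tool_rot: [0.17, 0.985, -0.001, -0.001]
ft_force: [-0.2, -0.1, 0.9]
grip_width: 0.0456
gripper_force: 0.0
```

>>> apply_moves(
  increments=[
    [[0,0,0,0,0,0,0],[0,0,0,0,0,0,0],[0,0,0,0,0,0,0]],
  ],
)

```text
time: 8.5
eef_pos: [0.4344, 0.2344, 0.0986]
tool_rot: [0.172, 0.985, -0.0, -0.0]
ft_force: [-0.2, -0.4, -0.5]
grip_width: 0.0457
gripper_force: 0.0
```

```bash
python3 - <<'E'
from h import *
plan((435.6,235.3,16,70.3))
from workcell import *
c=capture("scene");cv2.imwrite("pics/m3.png",cv2.resize(c["color"][160:320,250:490],None,fx=3,fy=3))
E
```

```text
now [434.4 234.4  98.6] yaw 70.2 t 8.5 w 0.0457 0.0 [-0.2 -0.4 -0.5]
[-0.8  1.3 82.6] [-0.  -0.  -0.1] rows 2.0
```

View pics/m3.png

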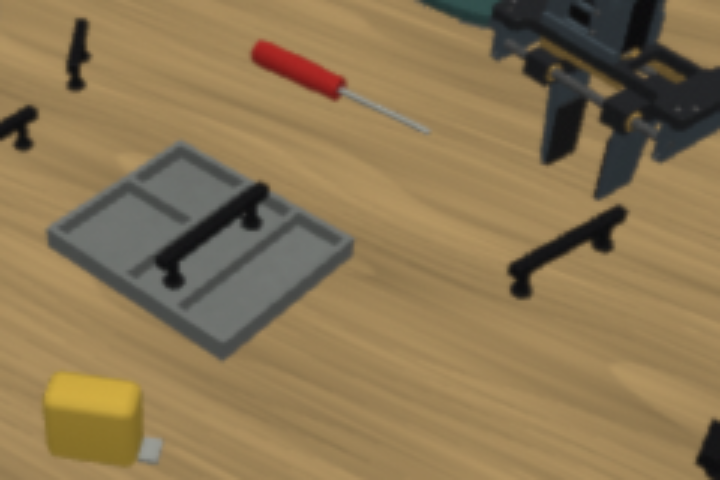

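Handle A stands in the middle lane, feet at (172,280) and (252,222). Handle B at (570,245) is untouched. Grip B.

>>> apply_moves(
  increments=[
    [[0,-0.5,1,25,0,0,0],[0,-0.5,1,55,0,0,0],[0,-0.5,1,76,0,0,0],[0,-0.5,1,82,0,0,0],[0,-0.5,1,82,0,0,0]],
  ],
)

```text
time: 8.97
eef_pos: [0.4342, 0.235, 0.0157]
tool_rot: [0.172, 0.985, -0.001, -0.001]
ft_force: [-0.3, -0.3, 0.4]
grip_width: 0.0456
gripper_force: 0.0
```

>>> apply_moves(
  increments=[
    [[0,0,0,0,0,0,0],[-1,0,0,0,0,0,0],[-1,0,0,0,0,0,0],[-1,0,0,0,0,0,0],[-1,0,0,0,0,0,0]],
  ],
)

```text
time: 9.38
eef_pos: [0.4352, 0.2362, 0.0177]
tool_rot: [0.172, 0.985, 0.0, 0.0]
ft_force: [0.0, 1.1, 0.1]
grip_width: 0.0217
gripper_force: 0.0
```

>>> apply_moves(
  increments=[
    [[-1,0,0,0,0,0,0],[-1,0,0,0,0,0,0],[-1,0,0,0,0,0,0],[-1,0,0,0,0,0,0]],
  ],
)

```text
time: 9.72
eef_pos: [0.4349, 0.2362, 0.0172]
tool_rot: [0.172, 0.985, 0.0, 0.0]
ft_force: [-2.1, -0.7, 6.7]
grip_width: 0.012
gripper_force: 25.0
```

Gripped. Lift and carry to lane (0,-67).

>>> apply_moves(
  increments=[
    [[-1,0,0,-20,0,0,0],[-1,0,0,-50,0,0,0],[-1,0,0,-84,0,0,0],[-1,0,0,-84,0,0,0]],
  ],
)

```text
time: 10.05
eef_pos: [0.4372, 0.2373, 0.1059]
tool_rot: [0.172, 0.985, 0.002, 0.003]
ft_force: [2.2, 0.3, 0.7]
grip_width: 0.012
gripper_force: 25.0
```

>>> apply_moves(
  increments=[
    [[-1,-35,-20,0,0,0,-2],[-1,-70,-42,0,0,0,-4],[-1,-107,-63,0,0,0,-5.7],[-1,-107,-63,0,0,0,-5.7]],
  ],
)

```text
time: 10.38
eef_pos: [0.518, 0.1369, 0.1014]
tool_rot: [0.123, 0.992, 0.0, 0.001]
ft_force: [-1.1, 1.9, -0.2]
grip_width: 0.0117
gripper_force: 25.0
```

>>> apply_moves(
  increments=[
    [[-1,-35,-25,0,0,0,-2],[-1,-70,-52,0,0,0,-4],[-1,-99.5,-75,0,0,0,-5.3],[-1,-99.5,-75,0,0,0,-5.3]],
  ],
)

```text
time: 10.72
eef_pos: [0.5964, 0.0393, 0.1013]
tool_rot: [0.077, 0.997, -0.0, 0.001]
ft_force: [-0.2, 0.9, 0.7]
grip_width: 0.0119
gripper_force: 25.0
```

>>> apply_moves(
  increments=[
    [[-1,0,0,0,0,0,0],[-1,0,0,0,0,0,0],[-1,0,0,0,0,0,0]],
  ],
)

```text
time: 10.97
eef_pos: [0.5914, 0.0443, 0.1005]
tool_rot: [0.076, 0.997, -0.0, -0.001]
ft_force: [-0.2, -0.8, -0.9]
grip_width: 0.012
gripper_force: 25.0
```

```bash
python3 - <<'E'
from h import *
plan((593.6,42.8,23.2,81.3))
E
```

```text
now [591.4  44.3 100.5] yaw 81.2 t 10.9667 w 0.012 24.999547004699707 [-0.2 -0.8 -0.9]
[-2.5 -1.2 77.3] [-0.  -0.1 -0.1] rows 1.9
```

>>> apply_moves(
  increments=[
    [[-1,-1,0,25,0,0,0],[-1,-1,0,50,0,0,0],[-1,-1,0,68,0,0,0],[-1,-1,0,75,0,0,0],[-1,-1,0,75,0,0,0]],
  ],
)

```text
time: 11.38
eef_pos: [0.5921, 0.0442, 0.0247]
tool_rot: [0.076, 0.997, -0.0, -0.001]
ft_force: [0.2, -0.4, -0.7]
grip_width: 0.0117
gripper_force: 25.0
```

>>> apply_moves(
  increments=[
    [[-1,0,0,0,0,0,0],[-1,0,0,0,0,0,0],[-1,0,0,2,0,0,0],[-1,0,0,2,0,0,0],[-1,0,0,2,0,0,0]],
  ],
)

```text
time: 11.8
eef_pos: [0.5936, 0.0434, 0.0244]
tool_rot: [0.077, 0.997, 0.0, 0.0]
ft_force: [-0.3, 0.2, -1.2]
grip_width: 0.0118
gripper_force: 25.0
```

>>> apply_moves(
  increments=[
    [[-0.2,0,0,0,0,0,0],[-0.2,0,0,0,0,0,0],[-0.2,0,0,0,0,0,0],[-0.2,0,0,0,0,0,0],[-0.2,0,0,0,0,0,0]],
  ],
)

```text
time: 12.22
eef_pos: [0.5934, 0.0434, 0.024]
tool_rot: [0.077, 0.997, -0.0, 0.0]
ft_force: [-0.3, -0.3, -0.2]
grip_width: 0.0364
gripper_force: 0.0
```

>>> apply_moves(
  increments=[
    [[-0.2,0,0,-20,0,0,0],[-0.2,0,0,-55,0,0,0],[-0.2,0,0,-85,0,0,0],[-0.2,0,0,-85,0,0,0],[-0.2,0,0,-85,0,0,0]],
  ],
)

```text
time: 12.63
eef_pos: [0.5944, 0.0435, 0.1106]
tool_rot: [0.077, 0.997, 0.0, 0.002]
ft_force: [-0.6, -0.4, -0.6]
grip_width: 0.0361
gripper_force: 0.0
```

```bash
python3 - <<'E'
from h import *
plan((584,-105,108,81.3),(572,-250,108,81.3),(556.2,-395.2,100,81.3),(556.2,-395.2,15,81.3))
E
```

```text
now [594.4  43.5 110.6] yaw 81.2 t 12.6333 w 0.0361 0.0 [-0.6 -0.4 -0.6]
[ -12.3 -148.3    2.6] [ 0.   0.2 -0.1] rows 3.6
[ -10.1 -145.1    0. ] [0. 0. 0.] rows 3.5
[  -6.3 -145.9    8. ] [0. 0. 0.] rows 3.5
[ 0.  0. 85.] [0. 0. 0.] rows 2.0
```

>>> apply_moves(
  increments=[
    [[-0.2,-12.5,-148.5,2,0,0,0],[0,-12.5,-148.5,2,0,0,0],[0.4,-12.5,-148.5,2,0,0,0],[0.4,-12.5,-148.5,2,0,0,0]],
  ],
)

```text
time: 12.97
eef_pos: [0.5818, -0.1081, 0.1056]
tool_rot: [0.077, 0.997, -0.0, -0.001]
ft_force: [1.0, 0.4, 0.1]
grip_width: 0.0536
gripper_force: 0.0
```

>>> apply_moves(
  increments=[
    [[0.4,-10,-145,0,0,0,0],[0.4,-10,-145,0,0,0,0],[0.4,-10,-145,0,0,0,0],[0.4,-10,-145,0,0,0,0]],
  ],
)

```text
time: 13.3
eef_pos: [0.5696, -0.2536, 0.1057]
tool_rot: [0.077, 0.997, 0.0, -0.001]
ft_force: [0.3, 0.7, -0.8]
grip_width: 0.0639
gripper_force: 0.0
```

>>> apply_moves(
  increments=[
    [[0.4,-6.5,-146,8,0,0,0],[0.4,-6.5,-146,8,0,0,0],[0.4,-6.5,-146,8,0,0,0],[0.4,-6.5,-146,8,0,0,0]],
  ],
)

```text
time: 13.63
eef_pos: [0.5535, -0.3988, 0.0973]
tool_rot: [0.077, 0.997, 0.0, -0.001]
ft_force: [-0.1, -0.1, 0.2]
grip_width: 0.0636
gripper_force: 0.0
```

>>> apply_moves(
  increments=[
    [[0.4,0,0,0,0,0,0],[0.4,0,0,0,0,0,0],[0.4,0,0,0,0,0,0],[0.4,0,0,0,0,0,0]],
  ],
)

```text
time: 13.97
eef_pos: [0.5548, -0.394, 0.0983]
tool_rot: [0.076, 0.997, 0.0, -0.001]
ft_force: [-0.4, 0.5, -0.1]
grip_width: 0.0641
gripper_force: 0.0
```

```bash
python3 - <<'E'
from h import *
plan((556.2,-395.2,15,81.3))
from workcell import *
c=capture("scene");b=cv2.resize(c["color"][120:290,150:390],None,fx=3,fy=3);cv2.imwrite("pics/m4.png",b)
E
```

```text
now [ 554.8 -394.    98.3] yaw 81.3 t 13.9667 w 0.0641 0.0 [-0.4  0.5 -0.1]
[-1.7 -1.  83.3] [ 0.  -0.1 -0. ] rows 2.0
```

View pics/m4.png

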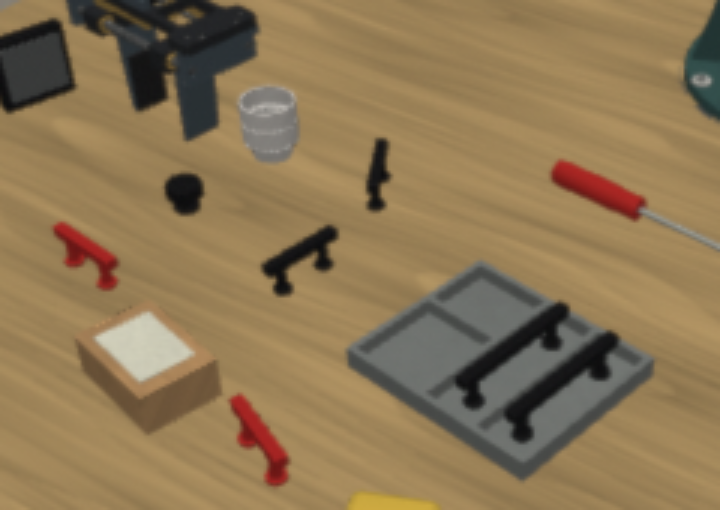

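Both long handles stand in their lanes (bars (515,345) and (565,375)). The round knob at (184,190) and the cups at (269,122) are untouched, with the open gripper above the knob. Descend, close and wait.

>>> apply_moves(
  increments=[
    [[0.4,-1.5,-1,25,0,0,0],[0.4,-1.5,-1,55,0,0,0],[0.4,-1.5,-1,77,0,0,0],[0.4,-1.5,-1,83,0,0,0],[0.4,-1.5,-1,83,0,0,0]],
  ],
  force=20,
)

```text
time: 14.43
eef_pos: [0.5556, -0.3952, 0.0144]
tool_rot: [0.076, 0.997, 0.001, -0.001]
ft_force: [-0.2, -0.1, -0.5]
grip_width: 0.0635
gripper_force: 0.0
```

>>> apply_moves(
  increments=[
    [[0.4,0,0,0,0,0,0],[-1,0,0,0,0,0,0],[-1,0,0,0,0,0,0],[-1,0,0,0,0,0,0],[-1,0,0,0,0,0,0]],
  ],
)

```text
time: 14.85
eef_pos: [0.5566, -0.3969, 0.0169]
tool_rot: [0.077, 0.997, -0.0, 0.001]
ft_force: [-0.5, 0.3, 0.9]
grip_width: 0.0405
gripper_force: 0.0
```

>>> apply_moves(
  increments=[
    [[-1,0,0,0,0,0,0],[-1,0,0,0,0,0,0],[-1,0,0,0,0,0,0],[-1,0,0,0,0,0,0]],
  ],
)

```text
time: 15.18
eef_pos: [0.5565, -0.3968, 0.0166]
tool_rot: [0.077, 0.997, -0.0, 0.0]
ft_force: [-1.7, 1.5, 6.6]
grip_width: 0.0353
gripper_force: 20.0
```

>>> apply_moves(
  increments=[
    [[-1,0,0,-20,0,0,0],[-1,0,0,-50,0,0,0],[-1,0,0,-85,0,0,0],[-1,0,0,-85,0,0,0],[-1,0,0,-85,0,0,0]],
  ],
)

```text
time: 15.6
eef_pos: [0.5572, -0.3974, 0.1031]
tool_rot: [0.077, 0.997, -0.001, 0.002]
ft_force: [-0.3, 0.9, -1.1]
grip_width: 0.0352
gripper_force: 20.0
```

```bash
python3 - <<'E'
from h import *
plan((545,-230,100,81.3),(530.8,-70,100,81.3))
E
```

```text
now [ 557.2 -397.4  103.1] yaw 81.2 t 15.6 w 0.0352 19.999950528144836 [-0.3  0.9 -1.1]
[ 37.7 163.5   2.7] [-0.1  0.2 -0.1] rows 4.0
[ 38.2 156.    0. ] [0. 0. 0.] rows 3.9
```

>>> apply_moves(
  increments=[
    [[-1,38,163,0,0,0,0],[-1,38,163,0,0,0,0],[-1,38,163,0,0,0,0],[-1,38,163,0,0,0,0],[-1,38,163,0,0,0,0]],
  ],
)

```text
time: 16.02
eef_pos: [0.5411, -0.2238, 0.0991]
tool_rot: [0.075, 0.997, 0.001, -0.002]
ft_force: [0.7, -0.7, -1.5]
grip_width: 0.0355
gripper_force: 20.0
```

>>> apply_moves(
  increments=[
    [[-1,38,156,0,0,0,0],[-1,38,156,0,0,0,0],[-1,38,156,0,0,0,0],[-1,38,156,0,0,0,0],[-1,38,156,0,0,0,0]],
  ],
)

```text
time: 16.43
eef_pos: [0.5279, -0.0651, 0.0996]
tool_rot: [0.075, 0.997, 0.0, -0.001]
ft_force: [-0.7, -1.5, -0.7]
grip_width: 0.0352
gripper_force: 20.0
```

>>> apply_moves(
  increments=[
    [[-1,0,0,0,0,0,0],[-1,0,0,0,0,0,0],[-1,0,0,0,0,0,0]],
  ],
)

```text
time: 16.68
eef_pos: [0.5298, -0.0705, 0.1005]
tool_rot: [0.077, 0.997, -0.0, -0.0]
ft_force: [-0.2, -0.1, -0.8]
grip_width: 0.0352
gripper_force: 20.0
```

```bash
python3 - <<'E'
from h import *
plan((530.8,-70,22.6,81.3))
E
```

```text
now [529.8 -70.5 100.5] yaw 81.2 t 16.6833 w 0.0352 19.999836087226868 [-0.2 -0.1 -0.8]
[-1.   0.7 77.9] [-0.  -0.  -0.1] rows 1.9
```

>>> apply_moves(
  increments=[
    [[-1,-1,0.5,25,0,0,0],[-1,-1,0.5,50,0,0,0],[-1,-1,0.5,68,0,0,0],[-1,-1,0.5,75,0,0,0],[-1,-1,0.5,75,0,0,0]],
  ],
)

```text
time: 17.1
eef_pos: [0.5299, -0.0701, 0.0244]
tool_rot: [0.077, 0.997, 0.0, -0.001]
ft_force: [-0.1, -0.3, -0.8]
grip_width: 0.0357
gripper_force: 20.0
```

>>> apply_moves(
  increments=[
    [[-1,0,0,0,0,0,0],[-1,0,0,0,0,0,0],[-1,0,0,2,0,0,0],[-1,0,0,2,0,0,0],[-1,0,0,2,0,0,0]],
  ],
)

```text
time: 17.52
eef_pos: [0.5313, -0.0694, 0.0245]
tool_rot: [0.077, 0.997, -0.0, 0.0]
ft_force: [0.0, -0.0, -0.7]
grip_width: 0.0356
gripper_force: 20.0
```

>>> apply_moves(
  increments=[
    [[0.2,0,0,0,0,0,0],[0.2,0,0,0,0,0,0],[0.2,0,0,0,0,0,0],[0.2,0,0,0,0,0,0],[0.2,0,0,0,0,0,0]],
  ],
)

```text
time: 17.93
eef_pos: [0.5309, -0.0693, 0.024]
tool_rot: [0.077, 0.997, -0.0, -0.0]
ft_force: [-0.4, -0.9, -0.2]
grip_width: 0.0546
gripper_force: 0.0
```

>>> apply_moves(
  increments=[
    [[0.2,0,0,-20,0,0,0],[0.2,0,0,-50,0,0,0],[0.2,0,0,-85,0,0,0],[0.2,0,0,-110,0,0,0],[0.2,0,0,-110,0,0,0]],
  ],
)

```text
time: 18.35
eef_pos: [0.5335, -0.0698, 0.1387]
tool_rot: [0.077, 0.997, -0.0, 0.003]
ft_force: [1.7, -0.5, 0.2]
grip_width: 0.0548
gripper_force: 0.0
```

```bash
python3 - <<'E'
from h import *
plan((485,-230,130,81.3),(439.2,-391.1,120,81.3))
E
```

```text
now [533.5 -69.8 138.7] yaw 81.2 t 18.35 w 0.0548 0.0 [ 1.7 -0.5  0.2]
[  23.6 -165.7    8.6] [-0.   0.4 -0.1] rows 4.0
[  20.9 -166.2   10. ] [0. 0. 0.] rows 4.0
```

>>> apply_moves(
  increments=[
    [[0.9,23,-166,6,0,0,0],[0.9,23,-166,6,0,0,0],[0.9,23,-166,6,0,0,0],[0.9,23,-166,6,0,0,0],[0.9,23,-166,6,0,0,0]],
  ],
)

```text
time: 18.77
eef_pos: [0.4811, -0.2347, 0.1274]
tool_rot: [0.078, 0.997, -0.0, -0.0]
ft_force: [0.5, 0.5, 0.6]
grip_width: 0.0846
gripper_force: 0.0
```

>>> apply_moves(
  increments=[
    [[0.9,21,-166,10,0,0,0],[0.9,21,-166,10,0,0,0],[0.9,21,-166,10,0,0,0],[0.9,21,-166,10,0,0,0],[0.9,21,-166,10,0,0,0]],
  ],
)

```text
time: 19.18
eef_pos: [0.4353, -0.3958, 0.1174]
tool_rot: [0.078, 0.997, -0.001, 0.0]
ft_force: [0.2, 0.6, -0.1]
grip_width: 0.0863
gripper_force: 0.0
```

>>> apply_moves(
  increments=[
    [[0.9,0,0,0,0,0,0],[0.9,0,0,0,0,0,0],[0.9,0,0,0,0,0,0],[0.9,0,0,0,0,0,0]],
  ],
)

```text
time: 19.52
eef_pos: [0.4371, -0.3896, 0.1178]
tool_rot: [0.076, 0.997, 0.0, -0.0]
ft_force: [1.0, 0.3, 0.0]
grip_width: 0.0867
gripper_force: 0.0
```

```bash
python3 - <<'E'
from h import *
plan((439.2,-391.1,43.5,81.3))
from workcell import *
c=capture("scene");b=cv2.resize(c["color"][100:270,180:390],None,fx=3.5,fy=3.5);cv2.imwrite("pics/m5.png",b)
E
```

```text
now [ 437.1 -389.6  117.8] yaw 81.3 t 19.5167 w 0.0867 0.0 [1.  0.3 0. ]
[-2.3 -1.2 74.3] [ 0. -0. -0.] rows 1.8
```

View pics/m5.png

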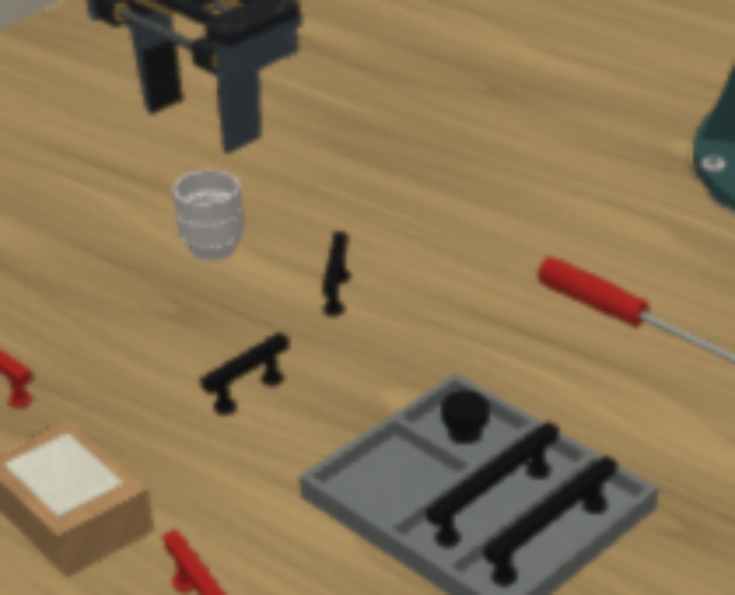

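The knob stands upright in the smaller well at (465,415). The stack is intact with its rim at (209,190), under the open fingers. Descend so the tips stay above the lower collar (39 mm).

>>> apply_moves(
  increments=[
    [[0.9,-2,-1,25,0,0,0],[0.9,-2,-1,50,0,0,0],[0.9,-2,-1,68,0,0,0],[0.9,-2,-1,74,0,0,0],[0.9,-2,-1,74,0,0,0]],
  ],
  force=15,
)

```text
time: 19.98
eef_pos: [0.4381, -0.3909, 0.0427]
tool_rot: [0.076, 0.997, 0.001, -0.001]
ft_force: [0.4, 0.3, -0.1]
grip_width: 0.087
gripper_force: 0.0
```

>>> apply_moves(
  increments=[
    [[0.9,0,0,0,0,0,0],[0.9,0,0,0,0,0,0],[0.9,0,0,0,0,0,0]],
  ],
)

```text
time: 20.23
eef_pos: [0.4392, -0.3925, 0.0452]
tool_rot: [0.076, 0.997, -0.001, 0.001]
ft_force: [-0.0, 0.6, 0.2]
grip_width: 0.0866
gripper_force: 0.0
```

>>> apply_moves(
  increments=[
    [[0.5,0,0,1.5,0,0,0],[0.4,0,0,1.5,0,0,0],[0.3,0,0,1.5,0,0,0],[-1,0,0,1.5,0,0,0],[-1,0,0,1.5,0,0,0]],
  ],
)

```text
time: 20.65
eef_pos: [0.4386, -0.3921, 0.0425]
tool_rot: [0.077, 0.997, -0.0, 0.0]
ft_force: [-0.4, -0.7, 1.3]
grip_width: 0.0563
gripper_force: 15.4
```

>>> apply_moves(
  increments=[
    [[-1,0,0,0,0,0,0],[-1,0,0,0,0,0,0],[-1,0,0,0,0,0,0],[-1,0,0,0,0,0,0]],
  ],
)

```text
time: 20.98
eef_pos: [0.4386, -0.3921, 0.0425]
tool_rot: [0.077, 0.997, -0.0, 0.0]
ft_force: [0.0, -0.1, 2.1]
grip_width: 0.0565
gripper_force: 15.0
```

Gripped at 56 mm with the TCP at 42.5 mm. Lift slowly and straight up.

>>> apply_moves(
  increments=[
    [[-1,0,0,-4,0,0,0],[-1,0,0,-10,0,0,0],[-1,0,0,-18,0,0,0],[-1,0,0,-27,0,0,0],[-1,0,0,-37,0,0,0]],
  ],
)

```text
time: 21.4
eef_pos: [0.4386, -0.3921, 0.0805]
tool_rot: [0.077, 0.997, -0.0, 0.0]
ft_force: [0.3, -0.1, -0.8]
grip_width: 0.0565
gripper_force: 15.0
```

>>> apply_moves(
  increments=[
    [[-1,0,0,-15,0,0,0],[-1,0,0,-35,0,0,0],[-1,0,0,-50,0,0,0],[-1,0,0,-50,0,0,0],[-1,0,0,-50,0,0,0]],
  ],
)

```text
time: 21.82
eef_pos: [0.439, -0.3925, 0.1307]
tool_rot: [0.077, 0.997, -0.001, 0.001]
ft_force: [0.5, 0.5, -1.0]
grip_width: 0.0567
gripper_force: 15.0
```

```bash
python3 - <<'E'
from h import *
plan((520,-240,125,81.3),(607.9,-81.8,125,81.3))
from workcell import *
c=capture("scene");b=cv2.resize(c["color"][80:230,160:360],None,fx=3,fy=3);cv2.imwrite("pics/m6.png",b)
E
```

```text
now [ 439.  -392.5  130.7] yaw 81.2 t 21.8167 w 0.0567 14.999943622970022 [ 0.5  0.5 -1. ]
[-56.8 163.1   5.6] [-0.1  0.1 -0.1] rows 4.1
[-63.  169.7   0. ] [0. 0. 0.] rows 4.3
```

View pics/m6.png

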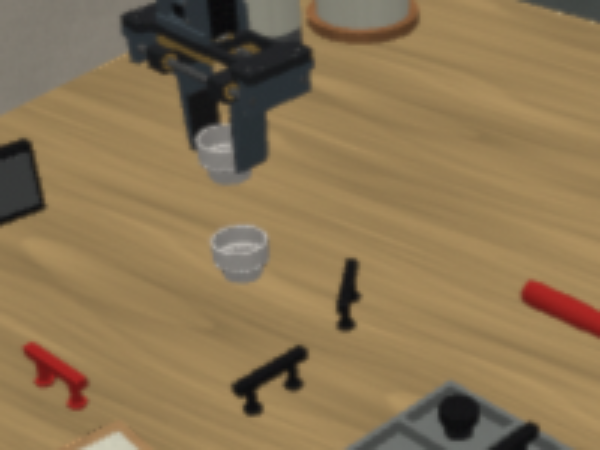

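Only the top cup is held, at (225,155). The lower cup stands at (240,252). Carry it to the larger well.

>>> apply_moves(
  increments=[
    [[-1,-13,37,1,0,0,0],[-1,-27,77,2,0,0,0],[-1,-41,117,3,0,0,0],[-1,-55,155,4,0,0,0],[-1,-57,163,4,0,0,0]],
  ],
)

```text
time: 22.28
eef_pos: [0.5209, -0.2354, 0.1243]
tool_rot: [0.075, 0.997, 0.001, -0.001]
ft_force: [-0.5, -0.1, -0.4]
grip_width: 0.0566
gripper_force: 15.0
```

>>> apply_moves(
  increments=[
    [[-1,-15,40,0,0,0,0],[-1,-30,80,0,0,0,0],[-1,-44,119,0,0,0,0],[-1,-57,153,0,0,0,0],[-1,-63,169.5,0,0,0,0]],
  ],
)

```text
time: 22.7
eef_pos: [0.609, -0.0786, 0.1246]
tool_rot: [0.076, 0.997, 0.0, -0.0]
ft_force: [-0.4, 0.4, 0.3]
grip_width: 0.0564
gripper_force: 15.0
```

>>> apply_moves(
  increments=[
    [[-1,0,0,0,0,0,0],[-1,0,0,0,0,0,0],[-1,0,0,0,0,0,0],[-1,0,0,0,0,0,0]],
  ],
)

```text
time: 23.03
eef_pos: [0.6072, -0.0827, 0.125]
tool_rot: [0.077, 0.997, -0.0, -0.0]
ft_force: [-0.4, 1.0, -0.3]
grip_width: 0.0562
gripper_force: 15.0
```

```bash
python3 - <<'E'
from h import *
plan((607.9,-81.8,26.5,81.3))
E
```

```text
now [607.2 -82.7 125. ] yaw 81.2 t 23.0333 w 0.0562 14.999890209292062 [-0.4  1.  -0.3]
[-0.7  1.  98.5] [-0.  -0.  -0.1] rows 2.4
```

>>> apply_moves(
  increments=[
    [[-1,-0.5,0.5,25,0,0,0],[-1,-0.5,0.5,55,0,0,0],[-1,-0.5,0.5,80,0,0,0],[-1,-0.5,0.5,93,0,0,0],[-1,-0.5,0.5,94.5,0,0,0]],
  ],
)

```text
time: 23.45
eef_pos: [0.6065, -0.0819, 0.0285]
tool_rot: [0.077, 0.997, 0.0, -0.002]
ft_force: [-1.2, -0.0, -1.0]
grip_width: 0.0565
gripper_force: 15.0
```

>>> apply_moves(
  increments=[
    [[-1,0,0,0,0,0,0],[-1,0,0,0,0,0,0],[-1,0,0,2,0,0,0],[-1,0,0,3,0,0,0],[-1,0,0,3,0,0,0]],
  ],
)

```text
time: 23.87
eef_pos: [0.6089, -0.0814, 0.0286]
tool_rot: [0.077, 0.997, -0.0, 0.001]
ft_force: [-0.0, -0.4, 0.3]
grip_width: 0.0564
gripper_force: 15.0
```

>>> apply_moves(
  increments=[
    [[-1,0,0,0,0,0,0],[-1,0,0,0,0,0,0]],
  ],
)

```text
time: 24.03
eef_pos: [0.6087, -0.0813, 0.0283]
tool_rot: [0.077, 0.997, -0.0, 0.0]
ft_force: [-0.4, 0.9, 0.1]
grip_width: 0.0562
gripper_force: 15.0
```

About 1.5 mm above the floor. Lower a touch, release and retreat.

>>> apply_moves(
  increments=[
    [[-1,0,0,1.5,0,0,0],[-1,0,0,1.5,0,0,0],[-1,0,0,1.5,0,0,0]],
  ],
)

```text
time: 24.28
eef_pos: [0.6087, -0.0814, 0.0265]
tool_rot: [0.077, 0.997, -0.0, 0.0]
ft_force: [1.8, -0.2, 0.9]
grip_width: 0.0565
gripper_force: 15.0
```

>>> apply_moves(
  increments=[
    [[0.5,0,0,0,0,0,0],[0.5,0,0,0,0,0,0],[0.5,0,0,0,0,0,0],[0.5,0,0,0,0,0,0],[0.5,0,0,0,0,0,0]],
  ],
)

```text
time: 24.7
eef_pos: [0.6084, -0.0813, 0.0264]
tool_rot: [0.077, 0.997, -0.0, -0.0]
ft_force: [-1.0, 0.3, -0.6]
grip_width: 0.0684
gripper_force: 0.0
```

>>> apply_moves(
  increments=[
    [[0.5,0,0,-20,0,0,0],[0.5,0,0,-50,0,0,0],[0.5,0,0,-85,0,0,0],[0.5,0,0,-120,0,0,0],[0.5,0,0,-140,0,0,0]],
  ],
)

```text
time: 25.12
eef_pos: [0.6096, -0.0815, 0.1701]
tool_rot: [0.077, 0.997, -0.0, 0.002]
ft_force: [1.1, 0.7, 1.8]
grip_width: 0.0683
gripper_force: 0.0
```

>>> apply_moves(
  increments=[
    [[0.5,0,-40,0,0,0,0],[0.5,0,-80,0,0,0,0],[0.5,0,-120,0,0,0,0],[0.5,0,-160,0,0,0,0],[0.5,0,-200,0,0,0,0]],
  ],
)

```text
time: 25.53
eef_pos: [0.5773, -0.2807, 0.1666]
tool_rot: [0.076, 0.997, -0.0, 0.0]
ft_force: [0.9, 0.5, 0.6]
grip_width: 0.0687
gripper_force: 0.0
```

>>> apply_moves(
  increments=[
    [[0.5,0,-40,0,0,0,0],[0.5,0,-80,0,0,0,0],[0.5,0,-100,0,0,0,0],[0.5,0,-100,0,0,0,0],[0.5,0,-100,0,0,0,0]],
  ],
)

```text
time: 25.95
eef_pos: [0.5622, -0.3787, 0.1661]
tool_rot: [0.077, 0.997, 0.0, -0.0]
ft_force: [-0.3, 1.2, 0.9]
grip_width: 0.0685
gripper_force: 0.0
```

```bash
python3 - <<'E'
from h import *
from workcell import *
a=capture("top")["color"];b=capture("scene")["color"]
cv2.imwrite("pics/m7.png",np.hstack([cv2.resize(a[200:320,270:430],(400,300)),cv2.resize(b[130:290,200:400],(375,300))]))
E
```

```text
(no output)
```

View pics/m7.png

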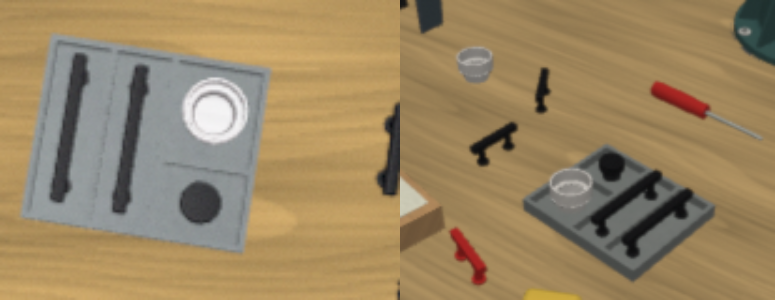

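Everything is in place: handles in both lanes at (68,128) and (130,138), the cup upright at (214,112), the knob upright at (200,202), and the lower cup and short handles undisturbed. Hand in.

```bash
python3 -c "
from workcell import *
print(hand_in())"
```

```text
the job is handed in; nothing more can be done
None
```

The kit is handed in: a long handle in each lane, the round knob and top cup upright in their wells, everything else left standing, arm clear, about 26 s on the clock.

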